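# Stow the ghee spoon under the cantilever tray of the spice box

## Robot

A 6-joint arm with a two-finger parallel gripper is mounted at the origin on the work surface. World frame = base frame: x ahead of the robot, y to its left, z up, the work surface at z = 0. Lengths are in m, angles in rad, forces in N, time in s.
With the tool pointing down it reaches from about 0.35 to 0.725 m from the base axis. Payload 6 kg.
Tool frame: the origin (TCP) lies midway between the tips of the shut fingers; the grasp point (between the pads) lies 19 mm behind it; z points along the fingers, y is the line along which they close (so a half turn about z gives the same grasp; the last joint's range is limited). The gripper opens to 85 mm and grips with 20 to 120 N. Pads are 22 mm wide; open, the fingers measure 114 mm over their backs; the gripper's body (76 mm by 85 mm) begins 54 mm behind the grasp point. The pads swing forward as they close: fully open they stand 13 mm farther back than shut.
Start: joints at [1.59, 0.04, 0.085, 0, -1.615, -0.334], TCP at [0.186, 0.571, 0.231] pointing down, gripper open.
Joint ranges: [-2.56, 2.56], [-1.29, 2.01], [-1.08, 1.49], [-3.29, 1.98], [-2.81, -0.18], [-2.99, 2.99]. Speed limits (rad/s): [2.57, 2.57, 3.01, 3.14, 3.14, 3.14].

## Interface

Orientations are given as a unit quaternion [x, y, z, w].
In Python, from cell import readout, vision, sign_off, spotter gives the robot as it stands.
- The arm moves only by the shell command python3 -m jog 'ROWS' [OPENING] [FORCE]. ROWS is JSON, a list that holds one entry, the list of rows, each a list of 4 numbers: the shift along the tool's x, y, z in m, then the turn about the tool's z in rad. A call has 1 to 8 rows; each row shifts and turns the commanded pose from where the row before left it, along the tool's axes as they then stand; what a row does not reach is not made up. A row lasts 1/8 s, in which the tool goes at most 62.5 mm and 10.7 degrees, less where a joint would pass 70% of its speed; a pose out of reach is approached as far as the arm can. A call is refused whole if a number of a shift passes 0.0625 or a number of a turn 0.188, either way. A call with a gripper value outside its range is refused whole. OPENING is the finger opening in m, from 0 to 0.0854, set as the call begins (- or left out, the last holds). The fingers move at their own pace and stop on an object; FORCE is the grip in N (left out, the last holds). Time passes only in rows, so rows that do not move let the fingers close. It gives the time, the measured TCP pose, the force, the opening and the grip force at its end, in the units of the state.
- readout.get_obs(): the state, without advancing time (a new reading comes with each control period).
- vision.camera(name): name is "side" or "top"; returns a dict with "color" (400x640x3 uint8, red, green, blue), "fx", "fy", "cx", "cy" (pixels), "eye" and "rotation" of the camera in the world. Camera axes: x right, y up, looking along -z (the intrinsics and any distortion apply to the point x, -y, -z); pixel columns grow to the right and rows downward; lengths in m; the calibration is good to about 2 mm. A picture is of the moment at which its call begins. There is no depth.
- sign_off(): hands the job in; it is judged then, once.
Trained networks look in a picture, given as the dict that the camera call returned (one of the last four; its "shot" number tells which), for a name from the list of things; names that differ only in an ending like _2 or _b are one class to them, and where a whole thing is asked for, a point or a joint stands for the part that bears it (a point fixed in the world has none). Each returns a list of dicts, best first, with "conf" (0 to 1); they miss things now and then, are a little off and sometimes report something else, mostly with a low value. They report only what shows in the picture. A call takes as long as a camera call. They do not tell look-alikes from the thing itself.
- spotter.look_for(thing, picture): "rect" ([left, top, right, bottom] in pixels, round what is visible of it).
- spotter.silhouettes(thing, picture): "pixels" (400x640 bool, what is visible of it) and "rect" ([left, top, right, bottom] in pixels, round what is visible of it).
- spotter.spot_point(thing, picture): "xy" ([column, row] in pixels: a listed point, or the origin of a listed thing).
The state is a dict: "clock": time; "joint_positions": joint angles; "dq": joint speeds; "joint_efforts": joint torques, N m; "ee_pos": TCP position; "tool_rot": TCP orientation; "ft_force": force on the tool from outside, world axes, zero at the start; "wrist_torque": the same for the moment, N m; "width": opening from 0.0 (shut) to 1.0 (fully open); "finger_force": force on a finger pad.
Only numpy, scipy, OpenCV 4.12 (cv2) and the standard library are available. Lean on these libraries where they do the work, as an engineer would, in place of code of your own. Each camera call takes 0.05 s, during which the arm holds its last target. There are 200 camera calls.

## Task

Put the small wooden ghee spoon away in the compartment under the top tray of the steel spice box: swing the tray all the way up and back by its handle so that it stays open, put the spoon inside, then lower the tray by its handle until it is fully shut, without letting it drop. Leave the other kitchen things where they are.

Things in the scene. Friction and masses are not known exactly. Their poses are not given: they have to be found in the camera images.
- spice_box: Open steel box fixed to the shelf, 180 (its x) x 150 (its y) x 55 mm high, walls and floor 4 mm. Origin: centre of its underside; x points to its rear, z up. A steel tray of the same outline, 28 mm high, covers it, underside 57 mm above the shelf when shut. The tray hangs on parallel 100 mm arms outside the y walls (161 mm wide overall): it stays level and swings up and rearward on an arc.
- compartment (a point): Point on the compartment floor (4 mm above the shelf), 12 mm in front of the box's centre: middle of the part uncovered when the tray is open. Compartment 172 x 142 mm inside, 51 mm deep; with the tray open the front 157 mm of its length is uncovered, and the tray overhangs the rear end, underside about 108 mm above the shelf. Axes as the box's.
- tray_handle (a point): Centre of the tray's handle: a square bar 12 x 12 mm, 110 mm long along the box's x, over the middle of the tray on two end posts (88 mm free between them). 107 mm above the shelf when shut; 22 mm above the tray's side walls and 47 mm above its floor. Axes parallel to the box's at every tray position.
- tray_arms (a joint): Arm angle a in rad: 0 = shut, 2.0 = open stop. The handle's displacement from shut is 0.1*(cos 0.262 - cos(0.262+a)) m along the box's x and 0.1*(sin(0.262+a) - sin 0.262) m up. Tray and arms weigh about 0.5 kg, little friction: let go below about 1.3 rad it falls shut; beyond that it falls back to the open stop and stays.
- spoon_mid (a point): Small wooden ghee spoon lying flat, 120 mm long: straight handle 13 mm wide, 12 mm high; round bowl 36 mm across, 16 mm high. The point is on the handle, half-way along the spoon, 6 mm above its underside; x points along the spoon to the bowl, z up. The bowl begins 22 mm from the point on the +x side, the handle ends 62 mm from it on the -x side. About 30 g.
- kadai_clip: Bystander: steel kadai handle clip (pan tongs), about 120 x 40 x 12 mm, lying flat; may lie where the spoon could be. Origin under its middle.
- funnel: Bystander: orange plastic funnel standing on its mouth, 96 mm across, 95 mm high. Origin under its centre.
- masala_dabba: Bystander: closed round steel masala dabba, 180 mm across, 82 mm high with its knob. Origin under its centre.
- flip_jar: Bystander: glass jar with hinged flip-top lid, 84 mm across, 118 mm high. Origin under its centre.
- spatula: Bystander: long dark wooden spatula, 240 mm, lying flat. Origin under its middle.
- katori: Bystander: small steel bowl, 72 mm across, 34 mm high. Origin under its centre.
Mind the look-alikes: they are no part of the job. What is shaped like the part that bears spoon_mid but yellow is not meant.

How it is judged:
By the outcome, as a careful person would: the job done as asked, in the order asked, and still so for the second after the job is handed in, with the robot touching nothing.
It also fails if it takes over 72 s, if anything falls off the work surface, if the arm or the gripper's body presses on something with over 40 N, if the wrist force passes 120 N, or if a joint passes its speed limit or range.

## Working session

There is one attempt and no reset: what is moved stays moved. The work goes in short steps, Python scripts to look and compute and a shell command to move; the robot and the scene stay as the last step left them, time stands still between calls to the robot, and variables do not carry over. Pictures are saved under pics/ and viewed, at most 10 in all, crops included, and the job is handed in when it is done.

```bash
mkdir -p pics; ls
cat > h.py <<'E'
import numpy as np, cv2
from cell import readout, vision, spotter
def ray(p,xy):
    d=np.array([(xy[0]-p["cx"])/p["fx"],-(xy[1]-p["cy"])/p["fy"],-1.0])
    d=np.array(p["rotation"]).reshape(3,3)@d
    return np.array(p["eye"]),d/np.linalg.norm(d)
def atz(p,xy,z):
    o,d=ray(p,xy); return o+d*(z-o[2])/d[2]
def tri(p,a,q,b):
    o1,d1=ray(p,a);o2,d2=ray(q,b)
    s=np.linalg.lstsq(np.c_[d1,-d2],o2-o1,rcond=None)[0]
    A=o1+s[0]*d1;B=o2+s[1]*d2
    return (A+B)/2,np.linalg.norm(A-B)
def proj(p,X):
    c=np.array(p["rotation"]).reshape(3,3).T@(np.array(X)-np.array(p["eye"]))
    return [p["cx"]+p["fx"]*c[0]/-c[2],p["cy"]-p["fy"]*c[1]/-c[2]]
def save(p,n): cv2.imwrite(n,np.array(p["color"])[:,:,::-1])
E
python3 - <<'E'
from h import *
np.set_printoptions(precision=3,suppress=True)
P={n:vision.camera(n) for n in("top","side")}
im=[]
for n,p in P.items():
    print(n,{k:v for k,v in p.items() if k not in("color",)})
    save(p,f"pics/{n}0.png")
    for t in("spice_box","compartment","tray_handle","spoon_mid","kadai_clip","funnel","masala_dabba","flip_jar","spatula","katori"):
        print(t,[(np.round(r["xy"],1).tolist(),round(r["conf"],2)) for r in spotter.spot_point(t,p)[:4]])
print(readout.get_obs())
E
```

```text
pics
top {'fx': 501.0963528678208, 'fy': 501.0963528678208, 'cx': 320.1020659818265, 'cy': 196.2288945754868, 'eye': array([ 0.278, -0.067,  1.549]), 'rotation': array([ 0.054, -0.064, -0.694,  0.715]), 'shot': 1}
spice_box [([264.7, 209.6], 0.78)]
compartment [([407.9, 162.4], 0.49)]
tray_handle [([260.6, 202.8], 0.93)]
spoon_mid [([412.1, 297.7], 0.61), ([361.8, 178.1], 0.5), ([356.8, 283.6], 0.46)]
kadai_clip [([343.6, 223.7], 0.5)]
funnel [([410.5, 159.4], 0.84)]
masala_dabba [([295.0, 121.5], 0.76)]
flip_jar [([419.2, 233.4], 0.92)]
spatula [([156.8, 206.9], 0.85)]
katori [([343.5, 141.7], 0.58)]
side {'fx': 427.89382698160404, 'fy': 427.89382698160404, 'cx': 316.5486214958201, 'cy': 197.73804299347336, 'eye': array([-0.068, -0.795,  0.916]), 'rotation': array([ 0.394, -0.131, -0.309,  0.856]), 'shot': 2}
spice_box [([287.1, 200.4], 0.85)]
compartment []
tray_handle [([280.3, 176.2], 0.67)]
spoon_mid [([370.3, 238.9], 0.77), ([325.7, 251.2], 0.71), ([307.8, 349.6], 0.69), ([283.6, 293.0], 0.57)]
kadai_clip [([325.8, 252.4], 0.59)]
funnel []
masala_dabba [([367.9, 181.7], 0.75), ([229.1, 160.0], 0.33)]
flip_jar [([379.1, 308.3], 0.93)]
spatula [([230.9, 157.1], 0.76)]
katori [([387.2, 205.9], 0.88)]
{'clock': 1.1, 'joint_positions': array([ 1.59 ,  0.04 ,  0.085, -0.   , -1.615, -0.334]), 'dq': array([ 0.002,  0.001, -0.003, -0.001,  0.   ,  0.001]), 'joint_efforts': array([  0.   , -36.794,  34.744,   6.933,  -0.001,   0.   ]), 'ee_pos': array([0.186, 0.571, 0.231]), 'tool_rot': array([ 0.988, -0.157,  0.   ,  0.   ]), 'ft_force': array([-0.826,  0.415,  0.563]), 'wrist_torque': array([-0.016,  0.011, -0.017]), 'finger_force': 0.0, 'width': 0.9977826984072188}
```

View pictures.

```bash
sed -i 's/np.array(p\["rotation"\]).reshape(3,3)/R.from_quat(p["rotation"]).as_matrix()/; 1a from scipy.spatial.transform import Rotation as R' h.py; cat h.py | head -8
python3 - <<'E'
from h import *
a=cv2.imread("pics/top0.png");b=cv2.imread("pics/side0.png")
cv2.imwrite("pics/t1.png",cv2.resize(a[60:360,100:500],(800,600),interpolation=cv2.INTER_CUBIC))
cv2.imwrite("pics/s1.png",cv2.resize(b[100:400,140:540],(800,600),interpolation=cv2.INTER_CUBIC))
E
```

```text
import numpy as np, cv2
from scipy.spatial.transform import Rotation as R
from cell import readout, vision, spotter
def ray(p,xy):
    d=np.array([(xy[0]-p["cx"])/p["fx"],-(xy[1]-p["cy"])/p["fy"],-1.0])
    d=R.from_quat(p["rotation"]).as_matrix()@d
    return np.array(p["eye"]),d/np.linalg.norm(d)
def atz(p,xy,z):
```

View pics/t1.png

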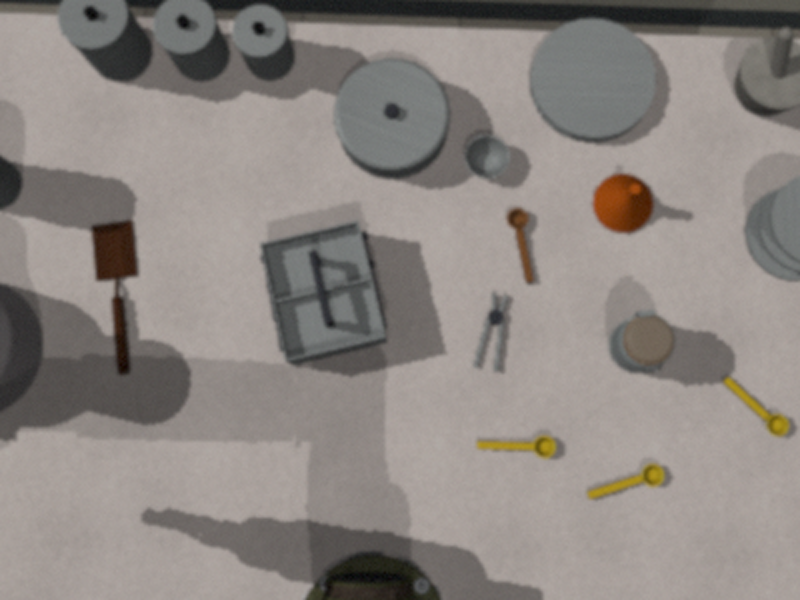

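View pics/s1.png

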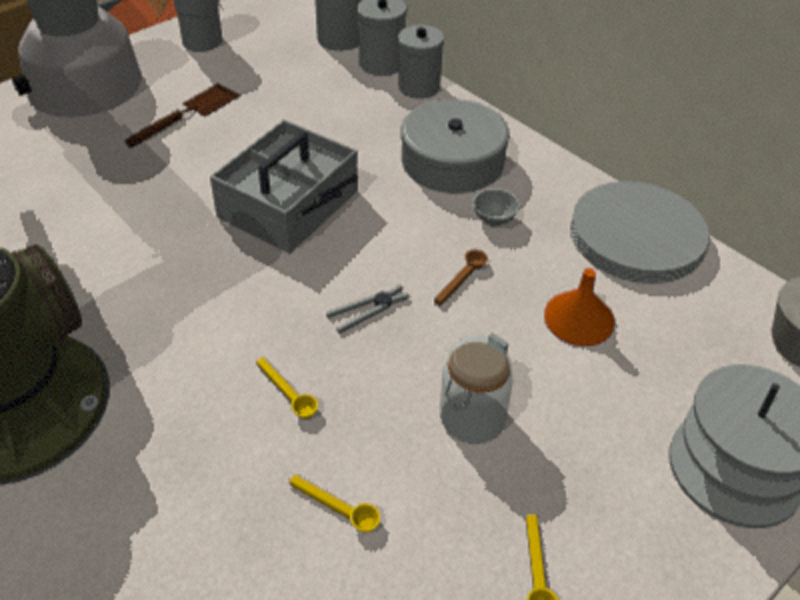

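Top view: brown spoon at full-image (362,182); yellow look-alike spoons at (356,283), (412,298), (484,262); metal clip at (346,226). In the side view the brown spoon is at (371,239), the clip at (324,252). The box is at (261,205) top, its handle running roughly up/down. I choose the brown spoon; next a close crop of it and of the box arms, for the rear direction.

Run:
```python
from h import *
np.set_printoptions(precision=4,suppress=True)
t=vision.camera("top");s=vision.camera("side")
A=cv2.resize(np.array(s["color"])[150:230,240:325,::-1],None,fx=4.7,fy=4.7,interpolation=cv2.INTER_CUBIC)
B=cv2.resize(np.array(s["color"])[210:290,295:395,::-1],None,fx=4,fy=4,interpolation=cv2.INTER_CUBIC)
h=max(A.shape[0],B.shape[0]);C=np.zeros((h,A.shape[1]+B.shape[1],3),np.uint8);C[:A.shape[0],:A.shape[1]]=A;C[:B.shape[0],A.shape[1]:]=B
cv2.imwrite("pics/c1.png",C[:,:800])
H=lambda n,p,near:min(spotter.spot_point(n,p),key=lambda r:np.hypot(*(np.array(r["xy"])-near)))["xy"]
for n,a,b in(("spice_box",(265,209),(287,200)),("tray_handle",(260,203),(280,176)),("spoon_mid",(362,180),(370,239))):
    x,y=H(n,t,a),H(n,s,b);print(n,x,y,*tri(t,x,s,y))
def sil(n,p,near):
    m=min(spotter.silhouettes(n,p),key=lambda r:np.hypot((r["rect"][0]+r["rect"][2])/2-near[0],(r["rect"][1]+r["rect"][3])/2-near[1]))
    return np.array(m["pixels"])
for n,a,z in(("spoon_mid",(362,182),.010),("tray_handle",(261,205),.107),("spice_box",(261,205),.085)):
    m=sil(n,t,a); ys,xs=np.nonzero(m)
    r=cv2.minAreaRect(np.c_[xs,ys].astype(np.float32)); c=cv2.boxPoints(r)
    print(n,m.sum(),r); print(np.array([atz(t,q,z) for q in c])[:,:2], atz(t,r[0],z))
# handle bar by dark pixels
im=np.array(t["color"]).astype(int).sum(2);print(im.shape)
# brown spoon by colour, both views
for p,w in((t,(slice(155,210),slice(340,380))),(s,(slice(215,260),slice(350,390)))):
    hsv=cv2.cvtColor(np.array(p["color"]),cv2.COLOR_RGB2HSV)
    m=np.zeros(hsv.shape[:2],bool);m[w]=(hsv[w][...,1]>100)
    ys,xs=np.nonzero(m);r=cv2.minAreaRect(np.c_[xs,ys].astype(np.float32));print("brown",m.sum(),r)
    print(np.array([atz(p,q,.010) for q in cv2.boxPoints(r)])[:,:2],cv2.boxPoints(r).tolist())
print("proj TCP",proj(t,[.186,.571,.231]))
```

```text
spice_box [263.5, 208.1] [285.8, 202.5] [ 0.4996  0.0902 -0.0087] 0.004646792949046554Traceback (most recent call last):
  File "<stdin>", line 10, in <module>
  File "<stdin>", line 8, in <lambda>
ValueError: min() iterable argument is empty
```

View pics/c1.png

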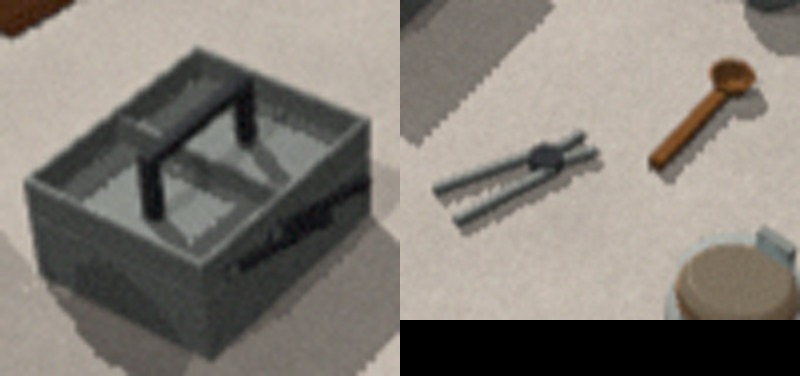

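The crop confirms a brown wooden spoon (bowl to the upper right, away from the robot), distinct from the clip. The box's side arms run low at the far end to high at the near end (240,265), so the rear is away from the robot.

Run:
```python
from h import *
np.set_printoptions(precision=4,suppress=True)
t=vision.camera("top");s=vision.camera("side")
def H(n,p,near):
    for k in range(4):
        l=spotter.spot_point(n,p)
        l=[r["xy"] for r in l if np.hypot(*(np.array(r["xy"])-near))<15]
        if l:return l[0]
        p=vision.camera("top" if p["eye"][2]>1.2 else "side")
for n,a,b in(("spice_box",(265,209),(287,200)),("tray_handle",(260,203),(280,176)),("spoon_mid",(362,180),(370,239))):
    x,y=H(n,t,a),H(n,s,b)
    print(n,x,y,*(tri(t,x,s,y) if x and y else ()))
P={}
for nm,w,wh in(("top",(slice(155,210),slice(340,380)),(slice(185,230),slice(250,275))),("side",(slice(215,260),slice(350,390)),(slice(160,200),slice(265,297)))):
    p=t if nm=="top" else s
    hsv=cv2.cvtColor(np.array(p["color"]),cv2.COLOR_RGB2HSV)
    m=np.zeros(hsv.shape[:2],np.uint8);m[w]=(hsv[w][...,1]>100)
    ys,xs=np.nonzero(m);r=cv2.minAreaRect(np.c_[xs,ys].astype(np.float32));c=cv2.boxPoints(r);P[nm]=c
    print(nm,"brown",m.sum(),r); print(np.array([atz(p,q,.010) for q in c])[:,:2])
    m=np.zeros(hsv.shape[:2],np.uint8);m[wh]=(hsv[wh][...,2]<60)
    k,l,st,ce=cv2.connectedComponentsWithStats(m,connectivity=8);i=1+st[1:,4].argmax();ys,xs=np.nonzero(l==i)
    r=cv2.minAreaRect(np.c_[xs,ys].astype(np.float32));c=cv2.boxPoints(r)
    print("bar",len(xs),r);print(np.array([atz(p,q,.110) for q in c])[:,:2],atz(p,r[0],.110))
# tray outline in top: silhouettes
for nm,p in(("top",t),("side",s)):
  for n,a in(("spice_box",(261,205)),):
    for r in spotter.silhouettes(n,p)[:1]:
        ys,xs=np.nonzero(r["pixels"]);q=cv2.minAreaRect(np.c_[xs,ys].astype(np.float32))
        print(nm,n,len(xs),q);print(np.array([atz(p,v,.085) for v in cv2.boxPoints(q)])[:,:2])
```

```text
spice_box [262.2, 211.6] [286.6, 201.9] [ 0.494   0.0897 -0.0042] 0.018994104801871022
tray_handle [260.9, 202.4] [281.1, 174.5] [0.4954 0.0884 0.111 ] 0.003958261589615083
spoon_mid [360.5, 177.4] [373.3, 238.9] [ 0.6044 -0.2112 -0.0089] 0.0019242676103235574
top brown 154 ((359.5405578613281, 182.5685272216797), (35.552276611328125, 9.119621276855469), 85.91438293457031)
[[ 0.6399 -0.188 ]
 [ 0.6429 -0.2167]
 [ 0.5299 -0.2261]
 [ 0.527  -0.1978]]
bar 101 ((261.30767822265625, 204.03846740722656), (37.45817947387695, 4.510671138763428), 78.69007110595703)
[[0.5448 0.1057]
 [0.5478 0.093 ]
 [0.4408 0.0667]
 [0.4379 0.0793]] [0.4925 0.0861 0.11  ]
side brown 174 ((368.75, 237.75), (9.192387580871582, 33.941123962402344), 45.0)
[[ 0.5257 -0.2075]
 [ 0.6476 -0.1825]
 [ 0.6426 -0.2144]
 [ 0.5228 -0.2372]]
bar 190 ((281.8314514160156, 180.79983520507812), (13.164525032043457, 36.152122497558594), 49.89908981323242)
[[0.4185 0.0729]
 [0.5505 0.1126]
 [0.5392 0.0538]
 [0.4116 0.0188]] [0.4778 0.0635 0.11  ]
top spice_box 3274 ((261.234130859375, 206.59271240234375), (63.55716323852539, 54.12835693359375), 77.90524291992188)
[[ 0.5618  0.1903]
 [ 0.6011  0.0348]
 [ 0.4165 -0.0116]
 [ 0.3789  0.1411]]
side spice_box 3272 ((281.7500305175781, 190.25), (56.56854248046875, 72.83200073242188), 45.0)
[[ 0.3474  0.1204]
 [ 0.6278  0.2416]
 [ 0.591  -0.0162]
 [ 0.3433 -0.0935]]
```

```bash
cat > g.py <<'E'
import sys,numpy as np
from h import *
def go(x,y,z,yaw=None):
    o=readout.get_obs();Rm=R.from_quat(o["tool_rot"]).as_matrix()
    y0=np.arctan2(Rm[1,0],Rm[0,0]);print("tcp",np.round(o["ee_pos"],4),"yaw",round(y0,4),"F",np.round(o["ft_force"],1),"w",round(o["width"],3),"ff",round(o["finger_force"],1),"t",round(o["clock"],2),"tilt",np.round(Rm[:,2],3))
    print("tool delta",np.round(Rm.T@(np.array([x,y,z])-o["ee_pos"]),4),"turn",None if yaw is None else np.round(-(yaw-y0),4))
if __name__=="__main__": go(*map(float,sys.argv[1:]))
E
python3 -m jog '[[[0.0369,0.0304,0,0],[0.0369,0.0304,0,0],[0.0369,0.0304,0,0],[0.0369,0.0304,0,0],[0.0369,0.0304,0,0],[0.0369,0.0304,0,0],[0.0369,0.0304,0,0],[0.0369,0.0304,0,0]]]' 0.0854 40
python3 -m jog '[[[0.0369,0.0304,0,0],[0.0369,0.0304,0,0],[0.0369,0.0304,0,0],[0.0369,0.0304,0,0],[0,0,0,-0.186],[0,0,0,-0.186],[0,0,0,-0.186],[0,0,0,0]]]'
python3 g.py 0.4935 0.087 0.2 0.243
```

```text
clock: 2.9
ee_pos: [0.3917, 0.2465, 0.2316]
tool_rot: [0.988, -0.157, 0.0, -0.0]
ft_force: [0.9, -0.5, -0.5]
width: 0.998
finger_force: 0.0
clock: 3.9
ee_pos: [0.4939, 0.0865, 0.2314]
tool_rot: [0.993, 0.12, 0.0, 0.0]
ft_force: [0.1, 0.5, 0.5]
width: 1.0
finger_force: 0.0
tcp [0.4939 0.0865 0.2314] yaw 0.2415 F [0.1 0.5 0.5] w 1.0 ff 0.0 t 3.9 tilt [ 0. -0. -1.]
tool delta [-0.0002 -0.0006  0.0314] turn -0.0015
```

```bash
python3 -m jog '[[[0,0,0.04,0],[0,0,0.04,0],[0,0,0.03,0],[0,0,0.0184,0],[0,0,0.015,0],[0,0,0,0]]]' 0.0854 50
python3 -m jog '[[[0,0,0,0],[0,0,0,0],[0,0,0,0],[0,0,0,0],[0,0,0,0],[0,0,0,0]]]' 0.0 50
python3 g.py 0.4935 0.087 0.088 0.243
```

```text
clock: 4.65
ee_pos: [0.4936, 0.0864, 0.0874]
tool_rot: [0.993, 0.121, -0.001, 0.0]
ft_force: [-0.0, -1.0, 0.9]
width: 1.001
finger_force: 0.0
clock: 5.4
ee_pos: [0.4935, 0.0892, 0.0884]
tool_rot: [0.992, 0.122, 0.0, -0.002]
ft_force: [-6.4, 9.8, 4.2]
width: 0.13
finger_force: 49.6
tcp [0.4935 0.0892 0.0884] yaw 0.2455 F [-6.4  9.8  4.2] w 0.13 ff 49.6 t 5.4 tilt [ 0.     0.005 -1.   ]
tool delta [-0.0005  0.0021  0.0004] turn 0.0025
```

```bash
python3 -m jog '[[[0,-0.003,0,0],[0,0,0,0],[0.004,0,-0.0118,0],[0.0054,0,-0.0112,0],[0.0068,0,-0.0105,0],[0.008,0,-0.0096,0]]]' 0.0 50
python3 -m jog '[[[0.0092,0,-0.0085,0],[0.0102,0,-0.0073,0],[0.011,0,-0.006,0],[0.0116,0,-0.0045,0],[0,0,0,0]]]'
python3 g.py 0.5598 0.103 0.158 0.243
```

```text
clock: 6.15
ee_pos: [0.5168, 0.0957, 0.1318]
tool_rot: [0.993, 0.121, -0.0, -0.0]
ft_force: [-3.2, 2.9, -4.0]
width: 0.129
finger_force: 49.2
clock: 6.78
ee_pos: [0.5588, 0.107, 0.1585]
tool_rot: [0.993, 0.122, 0.001, -0.001]
ft_force: [-1.7, 5.4, -0.1]
width: 0.127
finger_force: 49.6
tcp [0.5588 0.107  0.1585] yaw 0.244 F [-1.7  5.4 -0.1] w 0.127 ff 49.6 t 6.78 tilt [ 0.002  0.002 -1.   ]
tool delta [-0.      0.0041  0.0005] turn 0.001
```

```bash
python3 -m jog '[[[0.0121,-0.001,-0.003,0],[0.0124,0,-0.0015,0],[0.0125,0,0,0],[0.0124,-0.0005,0.0016,0],[0.0121,0,0.0031,0],[0,0,0,0]]]' 0.0 50
python3 -m jog '[[[0.0116,-0.0005,0.0046,0],[0.011,0,0.006,0],[0.0095,0,0.007,0],[0,0,0,0],[0,0,0,0]]]'
python3 g.py 0.649 0.128 0.139 0.243
```

```text
clock: 7.52
ee_pos: [0.6185, 0.1231, 0.1571]
tool_rot: [0.993, 0.122, 0.001, -0.001]
ft_force: [-1.4, 5.7, -2.5]
width: 0.128
finger_force: 49.4
clock: 8.15
ee_pos: [0.6482, 0.1311, 0.1398]
tool_rot: [0.993, 0.122, 0.0, -0.001]
ft_force: [-4.2, 5.6, 1.1]
width: 0.127
finger_force: 50.6
tcp [0.6482 0.1311 0.1398] yaw 0.2441 F [-4.2  5.6  1.1] w 0.127 ff 50.6 t 8.15 tilt [-0.     0.001 -1.   ]
tool delta [-0.      0.0032  0.0007] turn 0.0011
```

```bash
python3 -m jog '[[[0,0,0,0],[0,0,0,0],[0,0,0,0],[0,0,0,0],[0,0,0,0]]]' 0.0854
python3 -m jog '[[[0,0,-0.02,0],[0,0,-0.04,0],[0,0,-0.05,0],[-0.05,0.03,0,0],[-0.05,0.03,0,0],[-0.05,0.03,0,0],[-0.04,0.03,0,0],[0,0,0,0]]]'
python3 - <<'E'
from h import *
np.set_printoptions(precision=4,suppress=True)
P={}
for n,w in(("top",(slice(155,210),slice(340,380))),("side",(slice(215,260),slice(350,390)))):
    p=vision.camera(n);save(p,f"pics/{n}2.png");P[n]=p
    hsv=cv2.cvtColor(np.array(p["color"]),cv2.COLOR_RGB2HSV)
    m=np.zeros(hsv.shape[:2],bool);m[w]=(hsv[w][...,1]>100)
    ys,xs=np.nonzero(m);X=np.array([atz(p,q,.010) for q in zip(xs,ys)])[:,:2]
    hd=X[X[:,0]<.59];c=hd.mean(0);v=np.linalg.svd(hd-c)[2][0];v*=np.sign(v[0])
    u=(X-c)@v;b=X[u>u.max()-.03].mean(0)
    print(n,len(X),"handle c",c,"yaw",np.arctan2(v[1],v[0]),"range",u.min(),u.max(),"mid",c+v*(u.min()+.062),"bowl",b,"yaw2",np.arctan2(*(b-c)[::-1]))
    print([(np.round(r["xy"],1).tolist(),round(r["conf"],2)) for n2 in("spoon_mid","tray_handle","spice_box") for r in spotter.spot_point(n2,p)])
a=cv2.resize(cv2.imread("pics/top2.png")[130:260,220:390],None,fx=2.35,fy=2.35,interpolation=cv2.INTER_CUBIC);b=cv2.resize(cv2.imread("pics/side2.png")[130:260,230:400],None,fx=2.35,fy=2.35,interpolation=cv2.INTER_CUBIC)
cv2.imwrite("pics/c2.png",np.hstack([a,b]))
E
python3 g.py 0.6 -0.2 0.25 0.1
```

```text
clock: 8.78
ee_pos: [0.6478, 0.1297, 0.1396]
tool_rot: [0.993, 0.121, 0.0, 0.0]
ft_force: [-0.4, -0.4, 0.6]
width: 0.997
finger_force: 0.0
clock: 9.78
ee_pos: [0.4912, -0.0344, 0.253]
tool_rot: [0.993, 0.12, 0.003, -0.0]
ft_force: [1.2, -0.4, -0.7]
width: 1.003
finger_force: 0.0
top 154 handle c [ 0.5609 -0.2168] yaw 0.218232482232731 range -0.03218440184582951 0.08192602272893564 mid [ 0.59   -0.2104] bowl [ 0.6277 -0.2039] yaw2 0.19096718334132742
[([359.2, 284.1], 0.75), ([413.0, 298.0], 0.75), ([361.7, 177.8], 0.65), ([476.4, 261.4], 0.53), ([243.3, 148.7], 0.72)]
side 176 handle c [ 0.5565 -0.2207] yaw 0.21169558006966263 range -0.033638147491436746 0.09082024411130309 mid [ 0.5842 -0.2147] bowl [ 0.6297 -0.2019] yaw2 0.2515639749875029
[([309.2, 352.0], 0.94), ([281.9, 293.6], 0.85), ([370.2, 240.0], 0.61), ([408.8, 382.7], 0.54), ([312.2, 135.5], 0.6), ([284.7, 201.0], 0.9)]
tcp [ 0.4926 -0.0318  0.2491] yaw 0.244 F [-0.2  0.  -0.4] w 1.002 ff 0.0 t 10.18 tilt [-0.001 -0.    -1.   ]
tool delta [ 0.0636  0.1892 -0.0009] turn 0.144
```

View pics/c2.png

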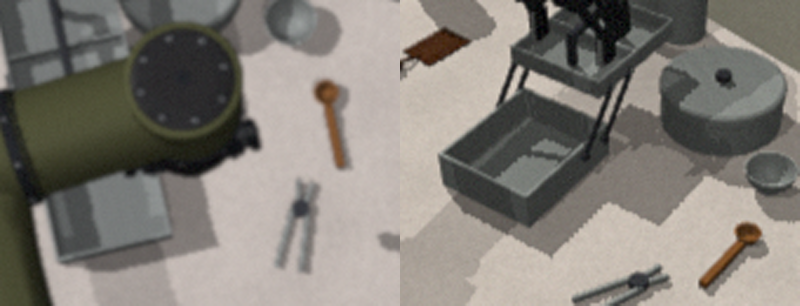

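```bash
python3 -m jog '[[[0.0123,0.0494,0,0],[0.0123,0.0494,0,0],[0.0123,0.0494,0.01,0],[0.0122,0.0492,0.02,0.031],[0,0,0.05,0],[0,0,0.05,0],[0,0,0.02,0],[0,0,0,0]]]' 0.06 30
python3 g.py 0.588 -0.2115 0.003 0.213
```

```text
clock: 11.18
ee_pos: [0.5871, -0.212, 0.0988]
tool_rot: [0.994, 0.106, -0.001, 0.0]
ft_force: [0.3, 0.0, 0.0]
width: 0.703
finger_force: 0.0
tcp [ 0.5871 -0.212   0.0988] yaw 0.2127 F [0.3 0.  0. ] w 0.703 ff 0.0 t 11.18 tilt [-0.002 -0.    -1.   ]
tool delta [ 0.0012 -0.0003  0.0958] turn -0.0003
```

```bash
python3 -m jog '[[[0.001,0,0.03,0],[0,0,0.03,0],[0,0,0.02,0],[0,0,0.0105,0],[0,0,0.005,0],[0,0,0,0]]]' 0.06 30
python3 -m jog '[[[0,0,0,0],[0,0,0,0],[0,0,0,0],[0,0,0,0],[0,0,0,0],[0,0,0,0]]]' 0.0 30
python3 g.py 0.588 -0.2115 0.15 0.213
```

```text
clock: 11.92
ee_pos: [0.5888, -0.2121, 0.0047]
tool_rot: [0.994, 0.106, 0.0, 0.0]
ft_force: [-0.6, 0.2, -0.2]
width: 0.705
finger_force: 0.0
clock: 12.68
ee_pos: [0.5887, -0.212, 0.0046]
tool_rot: [0.994, 0.106, 0.0, 0.0]
ft_force: [-0.0, 0.1, 4.8]
width: 0.137
finger_force: 31.3
tcp [ 0.5887 -0.212   0.0046] yaw 0.2123 F [-0.   0.1  4.8] w 0.137 ff 31.3 t 12.68 tilt [ 0.001 -0.    -1.   ]
tool delta [-0.0005 -0.0006 -0.1454] turn -0.0007
```

```bash
python3 -m jog '[[[0,0,-0.02,0],[0,0,-0.05,0],[0,0,-0.05,0],[0,0,-0.05,0],[0,0,0,0]]]' 0.0 30
python3 -m jog '[[[-0.005,-0.0393,0,0],[-0.005,-0.0393,0,0],[-0.005,-0.0393,0,0],[-0.005,-0.0393,0,0],[-0.005,-0.0393,0,0],[-0.005,-0.0393,0,0],[-0.005,-0.0393,0,0],[-0.005,-0.0393,0,-0.043]]]'
python3 -m jog '[[[0,0,0,0],[0,0,0,0]]]'
python3 g.py 0.4838 0.0867 0.010 0.255
python3 - <<'E'
from h import *
a=vision.camera("top");b=vision.camera("side")
A=np.array(a["color"])[130:260,200:370,::-1];B=np.array(b["color"])[110:240,210:380,::-1]
cv2.imwrite("pics/c3.png",cv2.resize(np.hstack([A,B]),None,fx=2.35,fy=2.35,interpolation=cv2.INTER_CUBIC))
E
```

```text
clock: 13.3
ee_pos: [0.5903, -0.2127, 0.181]
tool_rot: [0.994, 0.106, 0.005, 0.002]
ft_force: [0.4, -0.2, -0.5]
width: 0.137
finger_force: 30.8
clock: 14.3
ee_pos: [0.4822, 0.088, 0.1741]
tool_rot: [0.992, 0.128, -0.0, -0.0]
ft_force: [0.6, 1.5, 0.0]
width: 0.142
finger_force: 30.8
clock: 14.55
ee_pos: [0.4829, 0.0868, 0.1741]
tool_rot: [0.992, 0.127, -0.0, 0.0]
ft_force: [0.3, -0.2, 0.4]
width: 0.138
finger_force: 30.8
tcp [0.4829 0.0868 0.1741] yaw 0.2554 F [ 0.3 -0.2  0.4] w 0.138 ff 30.8 t 14.55 tilt [-0. -0. -1.]
tool delta [0.0008 0.0003 0.1641] turn 0.0004
```

View pics/c3.png

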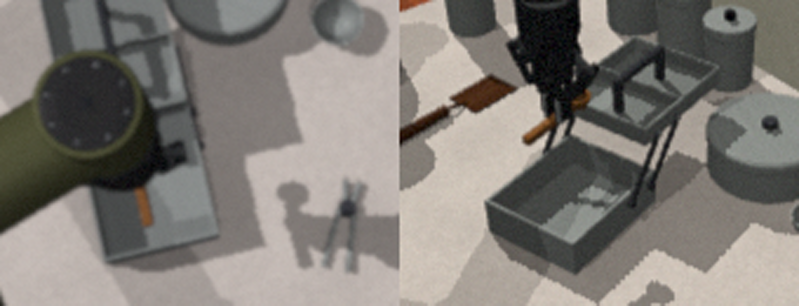

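The spoon is held level above the open compartment at about (145,205) in the top half of the crop; the box sits clear below. Lowering.

```bash
python3 -m jog '[[[0.001,0,0.04,0],[0,0,0.04,0],[0,0,0.04,0],[0,0,0.025,0],[0,0,0.012,0],[0,0,0.0075,0],[0,0,0,0],[0,0,0,0]]]' 0.0 30
python3 g.py 0.4838 0.0867 0.009 0.255
```

```text
clock: 15.65
ee_pos: [0.4847, 0.0875, 0.0106]
tool_rot: [0.992, 0.127, 0.001, -0.0]
ft_force: [0.3, 0.8, -0.9]
width: 0.136
finger_force: 30.8
tcp [0.4847 0.0875 0.0106] yaw 0.2552 F [ 0.3  0.8 -0.9] w 0.136 ff 30.8 t 15.65 tilt [ 0.002  0.001 -1.   ]
tool delta [-0.0011  0.0005  0.0016] turn 0.0002
```

```bash
python3 -m jog '[[[0,0,0.0015,0],[0,0,0,0]]]'
python3 -m jog '[[[0,0,0,0],[0,0,0,0],[0,0,0,0],[0,0,-0.02,0],[0,0,-0.04,0],[0,0,-0.06,0],[0,0,-0.06,0],[0,0,-0.05,0]]]' 0.035
python3 -m jog '[[[0,0,0,0],[0.04,0,0,0],[0.04,0,0,0],[0.04,0,0,0],[0.04,0,0,0],[0,0,0,0],[0,0,0,0]]]' 0.0854 50
python3 g.py 0.648 0.130 0.1396 0.255
python3 - <<'E'
from h import *
a=vision.camera("top");b=vision.camera("side")
A=np.array(a["color"])[130:260,200:370,::-1];B=np.array(b["color"])[110:240,210:380,::-1]
cv2.imwrite("pics/c4.png",cv2.resize(np.hstack([A,B]),None,fx=2.35,fy=2.35,interpolation=cv2.INTER_CUBIC))
E
```

```text
clock: 15.9
ee_pos: [0.4845, 0.0875, 0.0086]
tool_rot: [0.992, 0.127, 0.001, -0.0]
ft_force: [-0.5, 0.1, 0.6]
width: 0.139
finger_force: 31.0
clock: 16.9
ee_pos: [0.4841, 0.0871, 0.2408]
tool_rot: [0.992, 0.127, 0.001, -0.0]
ft_force: [1.2, 1.0, -0.7]
width: 0.411
finger_force: 0.0
clock: 17.77
ee_pos: [0.6386, 0.1275, 0.237]
tool_rot: [0.992, 0.127, -0.001, 0.0]
ft_force: [-0.1, 0.4, 0.3]
width: 1.002
finger_force: 0.0
tcp [0.6386 0.1275 0.237 ] yaw 0.2551 F [-0.1  0.4  0.3] w 1.002 ff 0.0 t 17.77 tilt [-0.001 -0.001 -1.   ]
tool delta [ 0.0099 -0.0001  0.0974] turn 0.0001
```

View pics/c4.png

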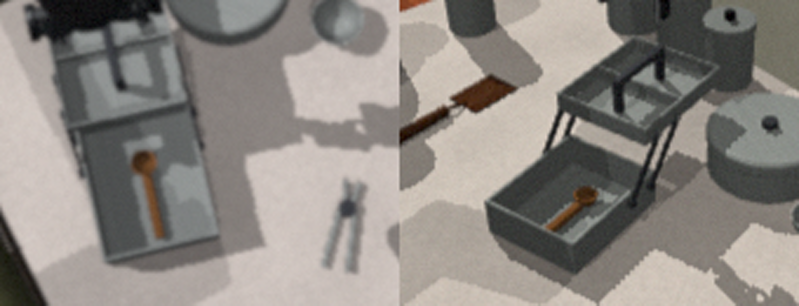

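The spoon lies flat in the compartment (crop 150,195 in the top view), clear of the walls. Regrasping the tray handle.

```bash
python3 -m jog '[[[0.01,-0.001,0.02,0],[0,0,0.04,0],[0,0,0.025,0],[0,0,0.0124,0],[0,0,0,0],[0,0,0,0]]]' 0.0854 50
python3 -m jog '[[[0,0,0,0],[0,0,0,0],[0,0,0,0],[0,0,0,0],[0,0,0,0],[0,0,0,0]]]' 0.0 60
python3 g.py 0.4935 0.0892 0.088 0.255
```

```text
clock: 18.62
ee_pos: [0.6489, 0.1313, 0.1422]
tool_rot: [0.992, 0.127, 0.001, -0.0]
ft_force: [0.6, 0.0, 0.6]
width: 1.001
finger_force: 0.0
clock: 19.38
ee_pos: [0.6482, 0.1315, 0.1408]
tool_rot: [0.992, 0.128, 0.0, -0.0]
ft_force: [-0.8, 2.3, 1.6]
width: 0.125
finger_force: 60.2
tcp [0.6482 0.1315 0.1408] yaw 0.2557 F [-0.8  2.3  1.6] w 0.125 ff 60.2 t 19.38 tilt [ 0.  0. -1.]
tool delta [-0.1604  0.0018  0.0527] turn 0.0007
```

```bash
python3 -m jog '[[[-0.0101,0,-0.0073,0],[-0.011,0,-0.006,0],[-0.0116,0,-0.0046,0],[-0.0121,0,-0.0031,0],[-0.0124,0,-0.0016,0],[-0.0125,0,0,0],[0,0,0,0]]]' 0.0 60
python3 -m jog '[[[-0.0124,0,0.0015,0],[-0.0121,0,0.003,0],[-0.0116,0,0.0045,0],[-0.011,0,0.006,0],[-0.0102,0,0.0073,0],[0,0,0,0]]]'
python3 g.py 0.4935 0.0892 0.089 0.255
```

```text
clock: 20.25
ee_pos: [0.5797, 0.1129, 0.1635]
tool_rot: [0.992, 0.127, -0.0, 0.0]
ft_force: [-0.7, -1.7, 1.4]
width: 0.126
finger_force: 60.4
clock: 21.0
ee_pos: [0.5232, 0.0978, 0.1391]
tool_rot: [0.992, 0.127, -0.002, 0.001]
ft_force: [-4.3, -5.3, 1.1]
width: 0.126
finger_force: 60.3
tcp [0.5232 0.0978 0.1391] yaw 0.2549 F [-4.3 -5.3  1.1] w 0.126 ff 60.3 t 21.0 tilt [-0.004 -0.002 -1.   ]
tool delta [-0.0307  0.0008  0.0502] turn -0.0001
```

```bash
python3 -m jog '[[[-0.0092,0.0005,0.0085,0],[-0.008,0.0005,0.0096,0],[-0.0068,0,0.0105,0],[-0.0054,0,0.0112,0],[0,0,0,0]]]' 0.0 60
python3 -m jog '[[[-0.002,0,0.006,0],[-0.002,0,0.0058,0],[0,0,0,0],[0,0,0,0]]]'
python3 g.py 0.4935 0.0892 0.089 0.255
```

```text
clock: 21.62
ee_pos: [0.4964, 0.0904, 0.0993]
tool_rot: [0.992, 0.127, -0.001, 0.0]
ft_force: [-0.2, -4.1, -4.0]
width: 0.129
finger_force: 59.6
clock: 22.12
ee_pos: [0.4935, 0.0897, 0.0896]
tool_rot: [0.992, 0.127, 0.0, 0.0]
ft_force: [-1.5, -4.5, -0.0]
width: 0.128
finger_force: 60.2
tcp [0.4935 0.0897 0.0896] yaw 0.2552 F [-1.5 -4.5 -0. ] w 0.128 ff 60.2 t 22.12 tilt [ 0. -0. -1.]
tool delta [-0.0001  0.0004  0.0006] turn 0.0002
```

```bash
python3 -m jog '[[[0,0,0.001,0],[0,0,0.001,0],[0,0,0,0],[0,0,0,0]]]'
```

```text
clock: 22.62
ee_pos: [0.4936, 0.0896, 0.0893]
tool_rot: [0.992, 0.127, 0.001, 0.0]
ft_force: [-7.2, -4.5, 8.9]
width: 0.126
finger_force: 61.4
```

Force rises without motion: fully shut. Release, retreat, check.

```bash
python3 -m jog '[[[0,0,-0.001,0],[0,0,0,0],[0,0,0,0],[0,0,0,0],[0,0,0,0],[0,0,0,0]]]' 0.0854
python3 -m jog '[[[0,0,-0.02,0],[0,0,-0.04,0],[0,0,-0.05,0],[0,0,-0.05,0],[0,0.05,0,0],[0,0.06,0,0],[0,0.06,0,0],[0,0.06,0,0]]]'
python3 -m jog '[[[0,0,0,0],[0,0,0,0]]]'
python3 - <<'E'
from h import *
a=vision.camera("top");b=vision.camera("side")
A=np.array(a["color"])[60:360,100:500,::-1];B=np.array(b["color"])[110:410,170:570,::-1][:300]
cv2.imwrite("pics/c5.png",np.hstack([A,B[:A.shape[0]]]) if A.shape[0]==B.shape[0] else np.hstack([A[:290],B[:290]]))
E
```

```text
clock: 23.38
ee_pos: [0.4933, 0.0897, 0.0883]
tool_rot: [0.992, 0.127, -0.0, 0.0]
ft_force: [-0.0, 1.0, 0.2]
width: 1.004
finger_force: 0.0
clock: 24.38
ee_pos: [0.5517, -0.1347, 0.2485]
tool_rot: [0.992, 0.127, 0.0, 0.0]
ft_force: [0.6, 0.7, 0.5]
width: 0.997
finger_force: 0.0
clock: 24.62
ee_pos: [0.5513, -0.133, 0.2481]
tool_rot: [0.992, 0.127, -0.0, -0.0]
ft_force: [-0.4, -0.3, 0.2]
width: 1.001
finger_force: 0.0
```

View pics/c5.png

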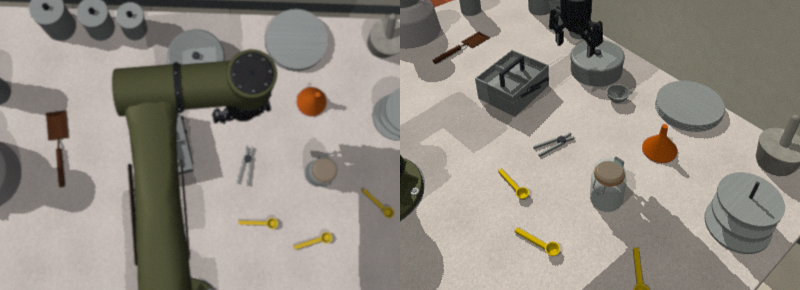

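The side view shows the box shut at (513,82), the spoon gone from the shelf, and every other object where it was; the gripper is clear.

```bash
python3 -c "from cell import sign_off; print(sign_off())"
```

```text
the job is handed in; nothing more can be done
None
```

I put the brown wooden ghee spoon in the compartment under the tray and lowered the tray by its handle until it was fully shut. The other kitchen things stayed where they were, and I handed the job in at about 25 s.

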